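Set the tea things on their mats

TASK

Lay the tea table: stand each amber glass cup, the square steel tea caddy and the strainer spoon on the white mat whose shape and size match it, each well centred, with the caddy squared up to its mat and the spoon lying along its rest with the bowl on the round end. Keep the cups upright throughout and set them down gently, never dropping them. Leave the canister, the honey jar and the blue dish where they stand.

Things in the scene. Friction and masses are not known exactly. Their poses are not given: they have to be found in the camera images.
- big_cup: Larger amber glass cup, open, round, straight walls 4 mm thick: 64 mm across, 75 mm high, about 0.2 kg. Stands upright on the table. Origin at the centre of its underside, z up.
- small_cup: Smaller amber glass cup, open, round, straight walls 3.5 mm thick: 46 mm across, 50 mm high, about 0.09 kg. Stands upright on the table. Origin at the centre of its underside, z up.
- caddy: Closed square stainless tea caddy, 54 x 54 mm and 70 mm high (flat lid fixed on), about 0.22 kg. Origin at the centre of its underside, z up, x and y square to its sides.
- spoon: Stainless strainer spoon lying flat on the table, 146 mm long, about 0.07 kg. Straight handle 10 mm wide and 10 mm high from x = -70 to +35 mm; round perforated bowl 42 mm across at the top and 14 mm high, centred at x = +55 mm. Origin on the underside in the handle, x along the handle towards the bowl, z up. Its centre of mass is near x = +12 mm; pinch the handle across y near the origin.
- spoon_bowl (a point): Centre of the underside of the spoon's bowl, 55 mm along x from the spoon's origin; same axes as the spoon.
- big_mat: Mat of the larger cup: fixed round white ceramic mat 88 mm across, 6 mm thick, inlaid with a thin dark circle 66 mm across. Origin at the centre of its underside (on the table), z up.
- small_mat: Mat of the smaller cup: fixed round white ceramic mat 70 mm across, 6 mm thick, inlaid with a thin dark circle 48 mm across. Origin at the centre of its underside (on the table), z up.
- square_mat: Mat of the caddy: fixed square white ceramic mat 78 x 78 mm, 6 mm thick, inlaid with a thin dark square of 56 mm. Origin at the centre of its underside (on the table), x and y square to its sides; any of the four ways round will do.
- spoon_rest: Rest of the spoon: fixed flat white ceramic mat 6 mm thick shaped like the spoon: a round end 66 mm across centred at x = +55 mm, and a straight stem 34 mm wide reaching back to x = -85 mm, with a dark spoon outline inlaid. Origin on its underside (on the table), x along the stem towards the round end. The spoon belongs with its origin over this origin and its x axis along this x axis.
- canister: Bystander: round closed green canister with brass lid, loose, 71 mm across, 80 mm high. Origin at the centre of its underside. Not to be moved.
- honey_jar: Bystander: round closed glass honey jar with brass lid, loose, 54 mm across, 64 mm high, in the middle among the things. Origin at the centre of its underside. Not to be moved.
- dish: Bystander: open round blue ceramic dish, loose, 84 mm across, 28 mm high. Origin at the centre of its underside. Not to be moved.
Not all that is in view belongs to the job. Of the things like the caddy, leave any that is red or turquoise; of the rest the larger one is meant.

How it is judged (in metres and radians):
At the end, for the whole second after the job is handed in: Each thing rests flat on its own matching mat, at rest: origins within 12 mm horizontally, underside less than 12 mm above the table, lean under 0.12 rad; caddy sides within 0.2 rad of its mat's, spoon within 0.2 rad of its rest's axis, bowl over the round end (horizontal distance between big_cup and big_mat below 0.012 m and height (world z) of each of big_cup, small_cup, caddy, spoon below 0.012 m and angle between each of big_cup, small_cup, caddy, spoon's own z axis and vertical below 0.12 rad and linear speed of each of big_cup, small_cup, caddy, spoon below 0.02 m/s and angular speed of each of big_cup, small_cup, caddy, spoon below 0.3 rad/s and horizontal distance between small_cup and small_mat below 0.012 m and horizontal distance between caddy and square_mat below 0.012 m and horizontal distance between spoon and spoon_rest below 0.012 m and (angle between the x axis of caddy and the x axis of square_mat, either way round below 0.2 rad or angle between the x axis of caddy and the y axis of square_mat, either way round below 0.2 rad) and angle between the x axis of spoon and the x axis of spoon_rest, either way round below 0.2 rad and x of spoon_bowl in the frame of spoon_rest above 0.04 m); the robot touches nothing.
It fails at once if a cup is tipped more than 0.6 rad (angle between any of big_cup, small_cup's own z axis and vertical above 0.6 rad).
It fails at once if a cup hits a mat with more than 45 N (dropped or slammed down) (contact force between any of big_cup, small_cup and big_mat above 45 N or contact force between any of big_cup, small_cup and small_mat above 45 N or contact force between any of big_cup, small_cup and square_mat above 45 N or contact force between any of big_cup, small_cup and spoon_rest above 45 N).
It fails at once if a cup is let go in the air, more than 14 mm above a mat ((height (world z) of big_cup above 0.02 m and contact force between big_cup and the fingers below 0.2 N) or (height (world z) of small_cup above 0.02 m and contact force between small_cup and the fingers below 0.2 N)).
It fails at once if the canister, the honey jar or the dish is moved more than 30 mm (distance of any of canister, honey_jar, dish from where it was at the start of the episode above 0.03 m).
It also fails if it takes over 128 s, if anything falls off the work surface, if the arm or the gripper's body presses on something with over 40 N, if the wrist force passes 120 N, or if a joint passes its speed limit or range.

ROBOT

A 7-joint arm with a two-finger parallel gripper is mounted at the origin on the work surface. World frame = base frame: x ahead of the robot, y to its left, z up, the work surface at z = 0. Lengths are in mm, angles in rad, forces in N, time in s.
With the tool pointing down it reaches from about 425 to 825 mm from the base axis. Payload 3.6 kg.
Tool frame: the origin (TCP) lies on the centre line of the jaws, within the pads' length; the fingertips stand 17 mm ahead of it and the grasp point (between the pads) lies 2 mm behind it; z points along the fingers, y is the line along which they close (so a half turn about z gives the same grasp; the last joint's range is limited). The gripper opens to 85 mm and grips with 20 to 120 N. Pads are 22 mm wide; open, the fingers measure 114 mm over their backs; the gripper's body (76 mm by 85 mm) begins 54 mm behind the grasp point. The pads swing forward as they close: fully open they stand 13 mm farther back than shut.
Start: joints at [1.292, 0.615, -0.013, 1.423, 0.008, 1.103, -0.04], TCP at [162.588, -629.308, 248.297] pointing down, gripper open.
Joint ranges: [-3.12, 3.12], [-0.3, 2.06], [-1.34, 1.32], [0.26, 2.42], [-1.36, 4.5], [0.01, 1.98], [-2.84, 2.84]. Speed limits (rad/s): [2.79, 2.79, 3.14, 3.14, 3.14, 3.14, 3.14].

INTERFACE

Orientations are given as a 3x3 rotation matrix whose columns are the frame's x, y, z axes.
In Python, from station import r gives the robot as it stands. Calls block until the motion is done:
- r.goto(position, orientation): joint-space move of the TCP to a pose.
- r.move_linear(position, orientation=None, velocity=150, threshold=None): straight line of the TCP; orientation=None keeps the orientation; velocity is the mean speed in mm/s. With threshold (N) it stops when the force on the tool has changed by that much, and returns True; else False.
- r.goto_joints(angles): joint-space move.
- r.set_gripper(opening, effort=None): finger opening in mm; effort is the grip in N (None keeps the last); returns when the fingers have stopped.
- r.sleep(seconds).
- r.inverse_kinematics(position, orientation): joint angles nearest the present ones, or None.
- r.state(): the state.
- r.read_camera(name): name is "scene" or "side" or "wrist"; returns a dict with "pixels" (400x640x3 uint8, red, green, blue), "intrinsics" (3x3 intrinsics, pixels), "dist_coeffs" ([k1, k2, p1, p2, k3] as OpenCV has them; the pictures are not rectified), "xyz" and "attitude" of the camera in the world. Camera axes: x right, y up, looking along -z (the intrinsics and any distortion apply to the point x, -y, -z); pixel columns grow to the right and rows downward; lengths in mm; the calibration is good to about 2 mm. A picture is of the moment at which its call begins. There is no depth.
A pose or a line that the arm cannot do raises r.IKError and nothing moves.
- r.finish_job(): hands the job in; it is judged then, once.
The state is a dict: "t": time; "joint_positions": joint angles; "qvel": joint speeds; "tau": joint torques, N m; "tool_pos": TCP position; "eef_rot": TCP orientation; "ft_force": force on the tool from outside, world axes, zero at the start; "ft_torque": the same for the moment, N m; "finger_gap": finger opening in mm; "grip_force": force on a finger pad.
Only numpy, scipy, OpenCV 4.12 (cv2) and the standard library are available. Lean on these libraries where they do the work, as an engineer would, in place of code of your own. Each camera call takes 0.05 s, during which the arm holds its last target. There are 200 camera calls.

## Working session

There is one attempt and no reset: what is moved stays moved. The work goes in short steps, each a Python script; the robot and the scene stay as the last script left them, time stands still between calls to the robot, and variables do not carry over. Pictures are saved under pics/ and viewed, at most 14 in all, crops included, and the job is handed in when it is done.

```bash
ls; mkdir -p pics; python3 - <<'E'
from station import r
import cv2,numpy as np,pickle
d={}
for n in("scene","side","wrist"):
    c=r.read_camera(n);d[n]=c
    cv2.imwrite(f"pics/{n}0.png",c["pixels"][:,:,::-1]);print(n,c["xyz"],np.round(c["attitude"],3).tolist(),np.round(c["intrinsics"],1).tolist(),c["dist_coeffs"])
pickle.dump(d,open("d0.pkl","wb"));print(r.state())
E
```

```text
pics
scene [ 880.62045425  631.21347707 1053.57486267] [[-0.863, -0.412, 0.293], [0.505, -0.685, 0.525], [-0.015, 0.601, 0.799]] [[507.2, 0.0, 324.2], [0.0, 507.2, 193.5], [0.0, 0.0, 1.0]] [0.00985871 0.         0.         0.         0.        ]
side [ 389.66388602 1175.73528927  810.03874061] [[-0.995, 0.047, -0.089], [-0.1, -0.544, 0.833], [-0.009, 0.837, 0.546]] [[515.4, 0.0, 326.6], [0.0, 515.4, 196.6], [0.0, 0.0, 1.0]] [0.00511752 0.         0.         0.         0.        ]
wrist [ 237.79016446 -608.23836126  372.58561823] [[0.252, 0.922, 0.293], [-0.968, 0.241, 0.073], [-0.003, -0.302, 0.953]] [[319.3, 0.0, 318.5], [0.0, 319.3, 197.7], [0.0, 0.0, 1.0]] [0.01440777 0.         0.         0.         0.        ]
{'t': 0.15, 'joint_positions': array([ 1.29146332,  0.61569889, -0.01261579,  1.42455934,  0.00813074,
        1.10338399, -0.04035517]), 'qvel': array([ 0.00023148, -0.00280179,  0.00103294, -0.00772801, -0.00061017,
       -0.00222293,  0.00175492]), 'tau': array([ 3.06082902e-04, -4.69661951e+01,  2.59818435e-01, -1.71249962e+01,
        1.00470067e-02,  7.17394432e-03,  1.45395376e-05]), 'tool_pos': array([ 162.46292912, -628.79244938,  247.39359379]), 'eef_rot': array([[ 9.68177026e-01,  2.50265757e-01, -5.44712183e-04],
       [ 2.50266345e-01, -9.68175117e-01,  1.92322825e-03],
       [-4.60586075e-05, -1.99834854e-03, -9.99998002e-01]]), 'ft_force': array([ 0.35597138,  0.11800994, -0.15210726]), 'ft_torque': array([-0.0012323 , -0.05995198, -0.0424163 ]), 'grip_force': 0.0, 'finger_gap': 85.53245297786296}
```

View pics/scene0.png

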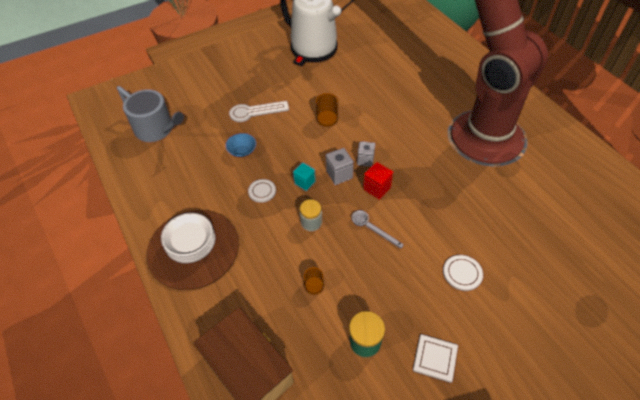

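View pics/side0.png

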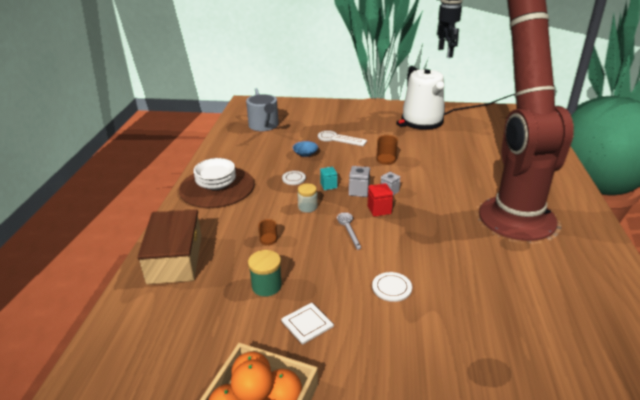

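The scene picture shows the following:
- **Cups:** big cup (327,110), small cup (314,281).
- **Caddies:** larger grey caddy (340,166), with the small grey one at (366,153), red at (377,180) and turquoise at (304,176).
- **Spoon:** bowl (361,219), handle end (401,244).
- **Mats:** big (463,272), small (262,190), square (436,358), spoon rest bowl end (240,113) and stem end (288,106).

The side view agrees.

```bash
cat > h.py <<'E'
import cv2,numpy as np,pickle
def cast(c,px,z):
    px=np.asarray(px,float).reshape(-1,1,2)
    n=cv2.undistortPoints(px,np.array(c["intrinsics"]),np.array(c["dist_coeffs"])).reshape(-1,2)
    d=np.c_[n[:,0],-n[:,1],-np.ones(len(n))]@np.array(c["attitude"]).T
    o=np.array(c["xyz"]);return (o+d*((z-o[2])/d[:,2])[:,None])[:,:2]
def proj(c,p):
    R=np.array(c["attitude"]);q=(np.atleast_2d(p)-c["xyz"])@R
    q=q*[1,-1,-1]
    return cv2.projectPoints(q.reshape(-1,1,3),np.zeros(3),np.zeros(3),np.array(c["intrinsics"]),np.array(c["dist_coeffs"]))[0].reshape(-1,2)
def mask(c,kind):
    h=cv2.cvtColor(c["pixels"],cv2.COLOR_RGB2HSV);H,S,V=[h[...,i].astype(int) for i in range(3)]
    m={"white":(S<60)&(V>150),"grey":(S<70)&(V>70),"amber":(H<16)&(S>190)&(V>30)}[kind]
    return m.astype(np.uint8)*255
def blob(m,p,rad=80,kind=None):
    "contour whose hull is nearest to / contains pixel p"
    cs=cv2.findContours(m,cv2.RETR_EXTERNAL,cv2.CHAIN_APPROX_NONE)[0]
    cs=[k for k in cs if cv2.contourArea(k)>60]
    return max(cs,key=lambda k:cv2.pointPolygonTest(cv2.convexHull(k),tuple(map(float,p)),True)).reshape(-1,2)
E
python3 - <<'E'
from h import *
d=pickle.load(open("d0.pkl","rb"))
S={"big_cup":((327,110),37,(387,149)),"small_cup":((314,281),25,(268,232)),"caddy":((340,158),70,(359,171)),"sgrey":((366,147),50,(390,178)),"red":((378,171),50,(379,190)),"turq":((304,170),45,(329,172)),"honey":((311,208),64,(307,189)),"canister":((367,325),80,(264,261)),"dish":((240,145),14,(306,149)),
"bowl":((361,219),7,(345,217)),"hend":((401,244),7,(358,246)),"big_mat":((463,272),6,(392,287)),"small_mat":((262,190),6,(294,178)),"square":((436,358),6,(307,323)),"rest_round":((240,113),6,(327,136)),"rest_end":((288,106),6,(366,142))}
for k,(a,z,b) in S.items(): print(k,cast(d["scene"],a,z)[0].round(),cast(d["side"],b,z)[0].round())
E
```

```text
big_cup [ 350. -290.] [ 351. -296.]
small_cup [647. 156.] [648. 155.]
caddy [428. -92.] [431. -93.]
sgrey [ 340. -104.] [343. -95.]
red [358. -19.] [373. -28.]
turq [ 517. -123.] [ 520. -122.]
honey [567.   3.] [568.   5.]
canister [617. 321.] [619. 330.]
dish [ 615. -317.] [ 615. -318.]
bowl [459.  60.] [461.  47.]
hend [416. 169.] [420. 168.]
big_mat [337. 303.] [337. 307.]
small_mat [ 630. -150.] [ 629. -144.]
square [513. 430.] [513. 431.]
rest_round [ 559. -440.] [ 557. -434.]
rest_end [ 424. -393.] [ 421. -400.]
```

View pics/wrist0.png

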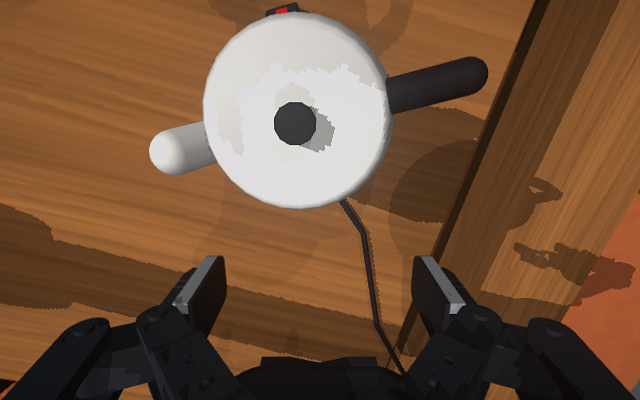

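The wrist view shows the kettle filling the middle, with the fingers at the bottom. The ground point under the TCP falls near row 165. Next is a survey tour with the wrist camera.

```bash
cat >> h.py <<'E'
def down(a):
    "tool pointing down, tool x at world yaw a"
    c,s=np.cos(a),np.sin(a);return np.array([[c,s,0],[s,-c,0],[0,0,-1.]])
E
python3 - <<'E'
from station import r
from h import *
P={"rest":(490,-416),"big_cup":(350,-292),"small_mat":(630,-147),"caddy":(430,-93),"spoon":(440,110),"small_cup":(647,156),"square":(513,430),"big_mat":(337,305)}
d={}
for k,p in P.items():
    th=np.arctan2(p[1],p[0])
    for off in(np.pi/2,0,-np.pi/2,np.pi):
        q=r.inverse_kinematics([*p,250],down(th+off))
        if q is not None: break
    else: print(k,"no ik");continue
    r.goto([*p,250],down(th+off)); r.sleep(.25)
    c=r.read_camera("wrist");c["st"]=r.state();d[k]=c
    cv2.putText(im:=c["pixels"][:,:,::-1].copy(),k,(5,25),0,.8,(255,255,255),2);d[k]["im"]=im
    print(k,off,r.state()["t"],np.round(q,2))
pickle.dump(d,open("d1.pkl","wb"))
ims=[cv2.resize(v["im"],(400,250)) for v in d.values()]
while len(ims)<8: ims.append(np.zeros_like(ims[0]))
for j in range(2):
    cv2.imwrite(f"pics/tour{j}.png",np.vstack([np.hstack(ims[4*j+2*i:4*j+2*i+2]) for i in range(2)]))
E
```

```text
rest 1.5707963267948966 1.9 [ 0.77  0.61 -0.18  1.44  0.11  1.1  -0.13]
big_cup 1.5707963267948966 2.975 [ 0.81  0.32 -0.21  1.95  0.09  0.88 -0.14]
small_mat 1.5707963267948966 4.475 [ 0.41  0.63 -0.37  1.42  0.24  1.13 -0.23]
caddy 1.5707963267948966 5.6167 [ 0.5   0.32 -0.44  1.98  0.17  0.88 -0.25]
spoon 1.5707963267948966 6.7417 [ 0.16  0.36 -0.61  1.95  0.26  0.91 -0.34]
small_cup 1.5707963267948966 7.9 [ 0.02  0.69 -0.56  1.36  0.37  1.19 -0.33]
square 1.5707963267948966 9.3667 [-0.39  0.72 -0.66  1.34  0.44  1.22 -0.38]
big_mat 1.5707963267948966 10.5333 [-0.22  0.4  -0.78  1.94  0.35  0.94 -0.43]
```

View pics/tour0.png

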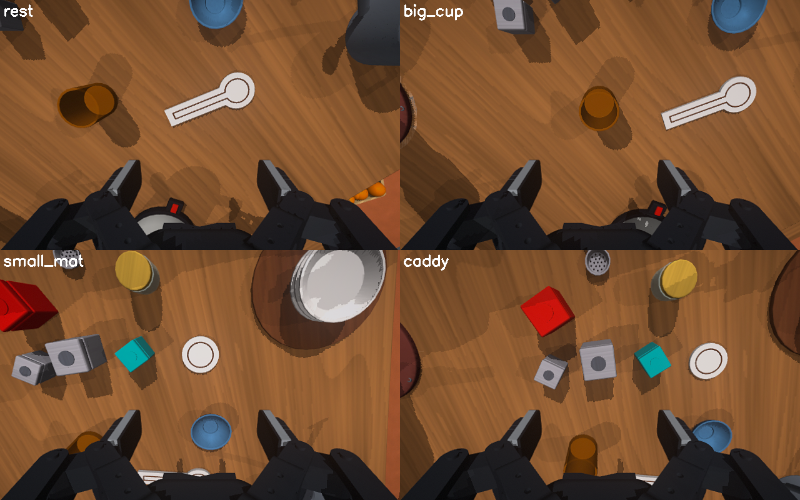

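View pics/tour1.png

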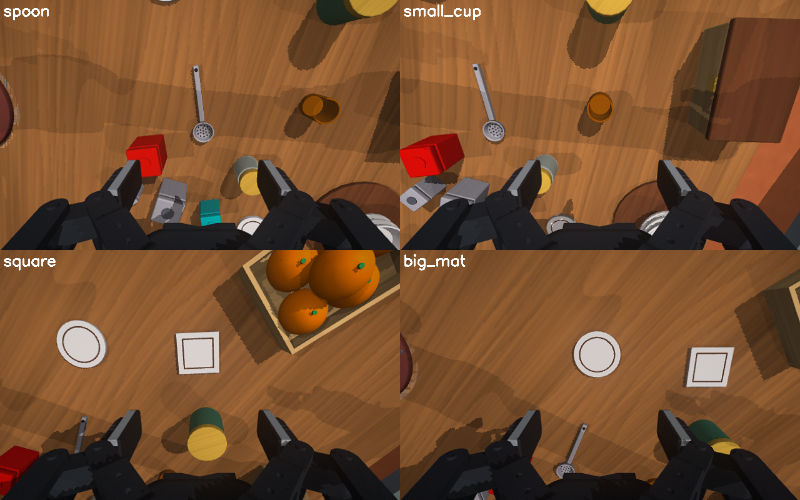

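Every target is clearly in view. In full-resolution tiles, big cup is near (318,172), caddy (316,180), spoon bowl (325,210) with handle end (315,110), small cup (318,170), and the mats are near the image centres. The next step is measuring these precisely.

```bash
cat >> h.py <<'E'
def circ(q):
    A=np.c_[2*q,np.ones(len(q))];s=np.linalg.lstsq(A,(q**2).sum(1),rcond=None)[0];return s[:2],np.sqrt(s[2]+s[:2]@s[:2])
def cup(c,k,R,H):
    "upright cylinder from its outline: far edge is the rim, sideways symmetric"
    q=cast(c,k,H);o=np.array(c["xyz"])[:2];ctr=q.mean(0)
    for _ in range(4):
        u=(ctr-o)/np.linalg.norm(ctr-o);v=np.array([-u[1],u[0]])
        far=(q@u).max()-R; s=q@v; ctr=u*far+v*(s.max()+s.min())/2
    b=cast(c,k,0); near=(b@u).min()+R
    return ctr,np.ptp(s),(far,near)
E
python3 - <<'E'
from h import *
d=pickle.load(open("d1.pkl","rb"));crops=[]
def show(n,k,c0,kk=None):
    im=d[n]["pixels"][:,:,::-1].copy();x,y=map(int,c0)
    im2=im.copy();cv2.polylines(im2,[k.reshape(-1,1,2)],False,(0,255,0),1)
    f=lambda i:cv2.resize(i[max(y-65,0):max(y-65,0)+130,x-65:x+65],(260,260),interpolation=0)
    crops.append(f(im2)); crops.append(f(im)) if n=="caddy" else 0
for n,v,p in(("big_mat","big_mat",(314,165)),("small_mat","small_mat",(320,168)),("square","square",(316,165)),("rest","rest",(340,160))):
    k=blob(mask(d[v],"white"),p);q=cast(d[v],k,6)
    if n in("big_mat","small_mat"): print(n,circ(q))
    elif n=="square": print(n,cv2.minAreaRect(q.astype(np.float32)))
    else:
        R=cv2.minAreaRect(q.astype(np.float32));print(n,R,q.mean(0));M=k
        np.save("rest.npy",q)
    if n=="rest": show(v,k,p)
for n,p,R,H in(("big_cup",(318,172),32,75),("small_cup",(320,172),23,50)):
    k=blob(mask(d[n],"amber"),p);print(n,cup(d[n],k,R,H));show(n,k,p)
k=blob(mask(d["caddy"],"grey"),(316,180));show("caddy",k,(316,180));print("caddy all",cv2.minAreaRect(cast(d["caddy"],k,70).astype(np.float32)))
m=mask(d["spoon"],"grey");k=blob(m,(325,210));show("spoon",k,(320,160));q=cast(d["spoon"],k,10);np.save("spoon.npy",q);print("spoon",cv2.minAreaRect(q.astype(np.float32)))
cv2.imwrite("pics/c.png",np.vstack([np.hstack(crops[:3]),np.hstack(crops[3:6])]))
E
```

```text
big_mat (array([336.76954523, 303.27306081]), np.float64(43.299972380430034))
small_mat (array([ 631.16139131, -149.91152157]), np.float64(34.539697421626066))
square ((513.1077880859375, 429.3249816894531), (78.1434326171875, 78.14318084716797), 42.31329345703125)
rest ((505.46966552734375, -428.8138122558594), (65.70854187011719, 173.54627990722656), 76.01224517822266) [ 509.36938815 -425.83861446]
big_cup (array([ 352.80240753, -289.11123598]), np.float64(62.24827266148668), (np.float64(-6.47812125408246), np.float64(-4.601686792031401)))
small_cup (array([648.41171779, 157.67502853]), np.float64(44.20858875243994), (np.float64(13.840622960403799), np.float64(15.98919768828572)))
caddy all ((430.3274841308594, -88.62223815917969), (62.20726013183594, 52.97523498535156), 85.61912536621094)
spoon ((448.7245178222656, 108.18400573730469), (40.28782272338867, 145.72389221191406), 13.917807579040527)
```

View pics/c.png

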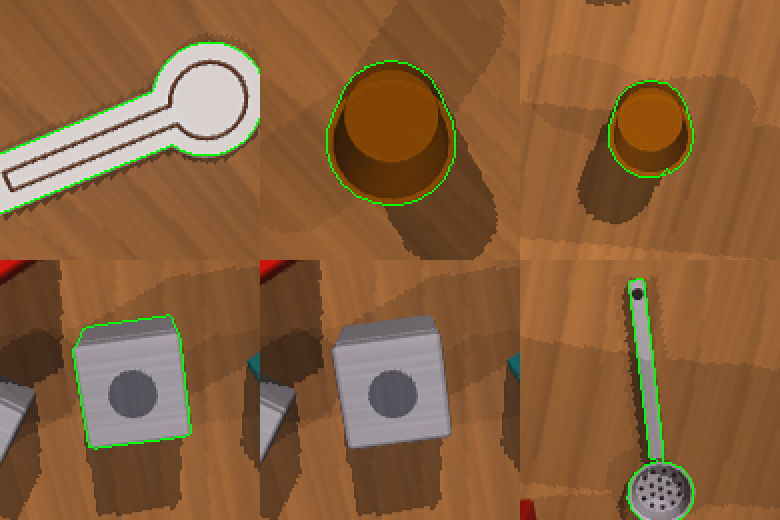

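The contours fit well. The caddy's outline includes its near side face, so I'll trim that off. Next I'll get the spoon and rest axes from moments and move the big cup.

```bash
cat >> h.py <<'E'
def axis(q,back,wmax):
    "long axis of keyhole outline: edge lines of the stem; returns origin, yaw (towards round end)"
    c,_,ang=cv2.minAreaRect(q.astype(np.float32));m=cv2.moments((q*10).astype(np.float32))
    a=.5*np.arctan2(2*m["mu11"],m["mu20"]-m["mu02"]);c0=np.array([m["m10"],m["m01"]])/m["m00"]/10
    u=np.array([np.cos(a),np.sin(a)]);mid=((q@u).max()+(q@u).min())/2
    if c0@u<mid: u=-u
    for _ in range(3):   # refine: midline of stem edges
        v=np.array([-u[1],u[0]]);s=q@u-(q@u).min();t=q@v
        sel=(s>12)&(s<90);tm=(np.percentile(t[sel],95)+np.percentile(t[sel],5))/2
        bins=[(s>x)&(s<x+13) for x in range(12,90,13)]
        xs=[s[b].mean() for b in bins];ts=[(t[b].max()+t[b].min())/2 for b in bins]
        k,b0=np.polyfit(xs,ts,1);u=u+k*v;u/=np.linalg.norm(u)
    v=np.array([-u[1],u[0]]);s=q@u;sel=(s-s.min()>12)&(s-s.min()<90)
    t=q@v;tc=(t[sel].max()+t[sel].min())/2
    return u*((s.min()+s.max())/2-back)+v*tc,np.arctan2(u[1],u[0]),np.ptp(s)
def pick(r,p,a,z,pre,effort,zup=200,vel=120):
    r.set_gripper(pre);r.goto([*p,zup],down(a));r.move_linear([*p,z],velocity=vel)
    r.set_gripper(0,effort);s=r.state();print("grip",s["finger_gap"],s["grip_force"],s["tool_pos"],s["t"])
    r.move_linear([*p,zup],velocity=vel);s=r.state();print("up",s["finger_gap"],s["grip_force"],s["ft_force"])
def place(r,p,a,z,post,zup=200):
    "z = TCP height at which the thing should touch"
    r.goto([*p,zup],down(a));r.move_linear([*p,z+8],velocity=120);r.sleep(.2)
    hit=r.move_linear([*p,z-3],velocity=12,threshold=4);s=r.state();print("touch",hit,s["tool_pos"],z,s["ft_force"])
    r.set_gripper(post);r.sleep(.2);r.move_linear([*p,zup],velocity=120);print("t",r.state()["t"])
E
python3 - <<'E'
from station import r
from h import *
print("rest",axis(np.load("rest.npy"),1.5,34));print("spoon",axis(np.load("spoon.npy"),3,10))
p=(352.8,-289);m=(336.8,303.3)
pick(r,p,np.arctan2(p[1],p[0])+np.pi/2,40,85,40)
place(r,m,np.arctan2(m[1],m[0])+np.pi/2,46,80)
E
```

```text
rest (array([ 505.48574889, -424.83380979]), np.float64(-0.31460993653117564), np.float64(172.84867970140817))
spoon (array([442.53702507, 109.62000657]), np.float64(-1.2113397986892858), np.float64(146.79752587672107))
grip 63.754278357703015 43.38291585445404 [ 353.16546825 -289.31230741   40.80896926] 14.7083
up 63.78020125161425 44.237301335670054 [-0.62462463  0.19248909 -1.1183907 ]
touch True [336.75696687 303.27723461  46.8441104 ] 46 [-0.02845286 -0.67088932  4.33661272]
t 22.4583
```

```bash
python3 - <<'E'
from station import r
from h import *
p=(648.6,157.5);m=(631.2,-149.9)
pick(r,p,np.arctan2(p[1],p[0])+np.pi/2,30,75,30)
place(r,m,np.arctan2(m[1],m[0])+np.pi/2,36,64)
c=np.array([430,-93.]);m=(513.1,429.3)
pick(r,c,np.radians(175.6),40,74,50)
place(r,m,np.radians(132.3),46,74)
u=lambda t:np.array([np.cos(t),np.sin(t)])
s,sa=np.array([442.5,109.6]),-1.2113;R,ra=np.array([505.5,-424.8]),-.3146
pick(r,s+6*u(sa),sa+np.pi,20,40,50)
place(r,R+6*u(ra),ra+np.pi,26,40)
E
```

```text
grip 45.28205528190239 31.315665170368447 [648.96092213 157.68570237  30.72074175] 25.925
up 45.28589878278794 30.902729000408726 [-0.02329211  0.02284641 -0.89729625]
touch True [ 631.1123951  -149.91486112   36.70863837] 36 [-0.18534157  0.57411986  4.70012842]
t 32.9917
grip 53.6804680222084 53.206197917461395 [430.30579608 -93.6078716   40.58383494] 36.2417
up 53.16415289532147 52.823040783405304 [-0.40971827 -0.36554154 -2.50865635]
touch True [513.11975073 429.31307405  46.6832958 ] 46 [0.31721862 0.83138199 5.22846073]
t 43.825
grip 7.865916651726602 49.93742108345032 [444.82393765 103.95056532  20.51543079] 47.5417
up 7.774426096178154 49.19719755649567 [ 0.9228556  -0.40101946 -0.62125032]
touch True [ 511.14129556 -426.63756396   26.65303857] 26 [-0.97384627 -0.7509494   4.03676093]
t 55.7083
```

All four are placed, so I'll check each from above.

```bash
python3 - <<'E'
from station import r
from h import *
P={"rest":(505,-425),"small_mat":(631,-150),"square":(513,430),"big_mat":(337,303)}
d={};ims=[]
for k,p in P.items():
    r.goto([*p,250],down(np.arctan2(p[1],p[0])+np.pi/2)); r.sleep(.25)
    d[k]=c=r.read_camera("wrist");im=c["pixels"][:,:,::-1]
    x,y=proj(c,[*p,6.])[0].astype(int);y=max(y,90);ims.append(cv2.resize(im[y-90:y+90,x-120:x+120],(400,300)))
pickle.dump(d,open("d2.pkl","wb"));print(r.state()["t"])
cv2.imwrite("pics/end.png",np.vstack([np.hstack(ims[:2]),np.hstack(ims[2:])]))
for n,R,H,p in(("big_mat",32,75,(337,303)),("small_mat",23,50,(631,-150))):
    k=blob(mask(d[n],"amber"),proj(d[n],[*p,40.])[0]);print(n,cup(d[n],k,R,H+6))
E
```

```text
62.5417
big_mat (array([338.24089493, 303.55032543]), np.float64(62.954817979234576), (np.float64(-5.95602557530442), np.float64(-1.4849984726378622)))
small_mat (array([ 631.34071139, -149.27606422]), np.float64(44.18845093799621), (np.float64(-3.342876403364933), np.float64(1.0207284950314737)))
```

View pics/end.png

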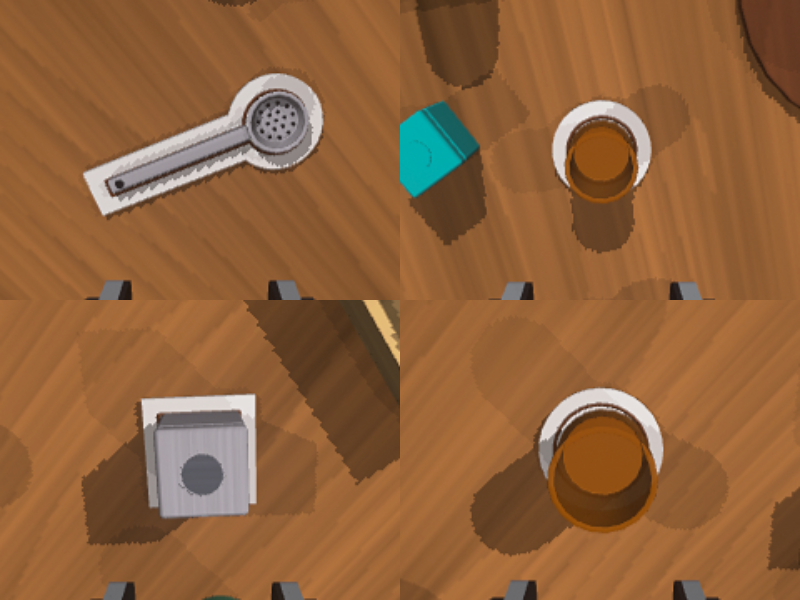

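The picture shows the spoon along its rest with the bowl on the round end. Both cups sit concentric on their mats, and the caddy is square with even margins of about 12 mm.

```bash
python3 -c "
from station import r
print(r.finish_job())"
```

```text
the job is handed in; nothing more can be done
None
```

I placed both cups, the caddy and the spoon on their matching mats and handed the job in at about 63 s of robot time; a last camera check showed all four well centred, but the verdict was not reported back.

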